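Hold the paint flask down on the touch mixer

ROBOT

A 6-joint arm with a two-finger parallel gripper is mounted at the origin on the work surface. World frame = base frame: x ahead of the robot, y to its left, z up, the work surface at z = 0. Lengths are in m, angles in rad, forces in N, time in s.
With the tool pointing down it reaches from about 0.425 to 0.95 m from the base axis. Payload 3.5 kg.
Tool frame: the origin (TCP) lies on the centre line of the jaws, within the pads' length; the fingertips stand 14 mm ahead of it and the grasp point (between the pads) lies 5 mm behind it (tips_ahead is the distance from the TCP to the fingertips, in m); y points along the fingers, z is the direction in which the jaws open and shut, and the axes are right-handed (so a half turn about y gives the same grasp; the last joint's range is limited). The gripper opens to 85 mm and grips with 20 to 120 N. Pads are 22 mm wide; open, the fingers measure 114 mm over their backs; the gripper's body (76 mm by 85 mm) begins 54 mm behind the grasp point. The pads swing forward as they close: fully open they stand 13 mm farther back than shut.
Start: joints at [-1.337, 0.286, 1.577, -0, 1.279, -0.15], TCP at [0.253, -0.626, 0.245] pointing down, gripper open.
Joint ranges: [-2.77, 2.77], [-0.9, 2.22], [0.21, 2.48], [-1.53, 4.67], [0.24, 2.81], [-2.84, 2.84]. Speed limits (rad/s): [2.79, 2.79, 3.14, 3.14, 3.14, 3.14].

INTERFACE

Orientations are given as a unit quaternion [x, y, z, w].
In Python, from plant import get_state, read_camera, sign_off, tips_ahead gives the robot as it stands.
- The arm moves only by the tool send_rows, never from a script. Its argument "plan" is a list of rows, each a list of 2 entries, a list of its own where there are three numbers: the shift along the tool's x, y, z in units of 12 cm (1.0 is 12 cm), then the turn, a rotation vector about the tool's x, y, z in units of 360 degrees (1.0 is 360 degrees). In form: [[[tx, ty, tz], [rx, ry, rz]], ...]. A call has 1 to 12 rows; each row shifts and turns the commanded pose from where the row before left it, along the tool's axes as they then stand; what a row does not reach is not made up. A row lasts 1/10 s, in which the tool goes at most 50 mm and 8.59 degrees, less where a joint would pass 70% of its speed; a pose out of reach is approached as far as the arm can. A call with a number of a shift or a turn outside -1 to 1 is refused whole. A call with a gripper value outside its range is refused whole. "gripper" is the closure, from 0 (fully open) to 1 (shut), set as the call begins (left out, the last holds). The fingers move at their own pace and stop on an object; "grip_force" is the grip in N (left out, the last holds). Time passes only in rows, so rows that do not move let the fingers close. It gives the time, the measured TCP pose, the force and the opening at its end, in the units of the state.
- get_state(): the state, without advancing time (a new reading comes with each control period).
- read_camera(name): name is "side" or "top" or "wrist"; returns a dict with "img" (400x640x3 uint8, blue, green, red), "fx", "fy", "cx", "cy" (pixels), "world_from_camera" (4x4, takes a point from camera to world coordinates); the wrist camera has in their place "mount" (4x4, takes a point from camera to tool coordinates, whose origin is the TCP and whose axes are the tool frame's). Camera axes: x right, y down, z forward; pixel columns grow to the right and rows downward; lengths in m; the calibration is good to about 2 mm. A picture is of the moment at which its call begins: read the wrist's pose just before it. There is no depth.
- sign_off(): hands the job in, once; it reports no verdict.
The state is a dict: "time": time; "qpos": joint angles; "dq": joint speeds; "joint_efforts": joint torques, N m; "eef_pos": TCP position; "tcp_rot": TCP orientation; "contact_force": force on the tool from outside, world axes, zero at the start; "wrist_torque": the same for the moment, N m; "opening": opening from 0.0 (shut) to 1.0 (fully open).
Only numpy, scipy, OpenCV 4.12 (cv2) and the standard library are available. Lean on these libraries where they do the work, as an engineer would, in place of code of your own. Each camera call takes 0.05 s, during which the arm holds its last target. There are 200 camera calls.

TASK

First slide the steel pot of agitator balls along the bench, without lifting it, from the red ring beside the mixer to the centre of the green ring, and let go of it there. Then stand the round paint flask with the lime-green cap upright in the grey sprung ring cradle on top of the blue mixer, press it all the way down and keep it pressed: the mixer only runs while the cradle is held down, so finish still holding the flask down. Leave everything else on the bench where it is.

Things in the scene. Friction and masses are not known exactly. Their poses are not given: they have to be found in the camera images.
- pot: Straight round steel pot, 60 mm across, wall top at 60 mm, heaped with small steel balls (fixed in it) up to 70 mm; about 0.5 kg. It can be gripped across its diameter from above. Origin: centre of its underside; z up. Starts in the red ring.
- mark_red: Thin red ring, 90 mm across, painted on the bench close beside the mixer (flat, no step). Origin: its centre on the bench.
- mark_green: Thin green ring, 90 mm across, painted on the bench (flat, no step), on the robot's right, away from the mixer. Origin: its centre on the bench. The pot belongs centred in it.
- flask: The flask to press: light grey round body 58 mm across with a flat foot 36 mm across, a neck 27 mm across and a LIME-GREEN cylindrical cap 32 mm across, from 68 mm to 100 mm above the foot; body widest at 23 mm, shoulder meets the neck at 52 mm; about 0.2 kg. Origin: centre of the foot; z along the neck. Stands loose on the bench.
- flask_black: Another flask, the same shape and size but with a BLACK cap: a bystander. Origin: centre of its foot.
- mixer: Blue touch mixer fixed to the bench: housing 130 (x) by 120 (y) mm, top at 55 mm, with the sprung cradle above its centre. Origin: centre of its underside on the bench; x points away from its front (the front with the black knob faces the robot).
- cradle_seat (a point): Centre of the inner floor of the sprung cradle, on which the flask's foot stands: 93 mm above the bench when up; it sinks as the cradle is pressed. The cradle is a grey tapered ring with a floor: 50 mm inside diameter at its floor, 66 mm at its rim, which is 23 mm above the floor; outside 78 mm at the rim.
- cradle (a joint): Travel of the cradle in m: 0 = up, 0.020 = fully down on its stop. A spring pushes it up: about 5 N to start it moving, 15 N fully down. The flask's own weight does not move it, and it springs up when let go.
- tub: Bystander: white tub 85 mm square with a blue lid, 69 mm high. Origin: centre of its underside.
- solvent: Bystander: clear round bottle with a white cap, 70 mm across, 150 mm high. Origin: centre of its underside.
- tape: Bystander: grey tape dispenser with a yellow roll, 110 mm long, 72 mm high. Origin: centre of its underside.
- collar: Bystander: loose grey tapered plastic collar, 54 mm across, 42 mm high. Origin: centre of its underside.
- spatula: Bystander: spatula 170 mm long lying on the bench.
- clip_stand: Fixed: dark steel plate 120 by 160 mm on a green cutting mat, carrying two grey collars on clip rods, up to 190 mm high. Origin: centre of its underside.
Not all that is in view belongs to the job. Leave any pink look-alike of the mixer alone. Leave any brown look-alike of the flask alone.

How it is judged:
By the outcome, as a careful person would: the job done as asked, in the order asked, and still so for the second after the job is handed in, while the arm keeps its last pose, push and grip.
It also fails if it takes over 69 s, if anything falls off the work surface, if the arm or the gripper's body presses on something with over 40 N, if the wrist force passes 120 N, or if a joint passes its speed limit or range.

## Working session

There is one attempt and no reset: what is moved stays moved. The work goes in short steps, Python scripts to look and compute and a tool call to move; the robot and the scene stay as the last step left them, time stands still between calls to the robot, and variables do not carry over. Pictures are saved under pics/ and viewed, about 8 in all and at most 12, crops included, and the job is handed in when it is done.

Besides the shell and the picture viewer there is one more tool, called after ">>>" as a command line: name --argument value ..., lists and objects as JSON in quotes. send_rows: Moves the arm, as the interface text tells. Its arguments: {"type":"object","properties":{"plan":{"type":"array"},"gripper":{"type":"number"},"grip_force":{"type":"number"}},"required":["plan"]}

```bash
mkdir -p pics; ls; python3 - <<'E'
from plant import *
import cv2,numpy as np
print(get_state(), tips_ahead)
for n in ("top","side"):
    c=read_camera(n); cv2.imwrite(f"pics/{n}0.png",c["img"]); print(n,c["fx"],c["fy"],c["cx"],c["cy"],np.round(c["world_from_camera"],4).tolist())
c=read_camera("wrist");print(c["fx"],c["cx"],c["cy"],np.round(c["mount"],4).tolist())
E
```

```text
pics
{'time': 0.0, 'qpos': array([-1.33705672e+00,  2.87188719e-01,  1.57819684e+00,  2.28295366e-05,
        1.27860126e+00, -1.49999638e-01]), 'dq': array([-1.26281898e-03,  1.15374709e-03,  6.51193433e-04, -1.36769466e-03,
        6.17676351e-05, -1.03232087e-03]), 'joint_efforts': array([ 9.83092141e-04, -4.05975330e+01, -2.92627591e+01, -6.82951236e-05,
        5.71083860e-03, -1.37442633e-06]), 'eef_pos': array([ 0.25259793, -0.62527304,  0.24392103]), 'tcp_rot': array([-0.13486673,  0.69497696, -0.69328487,  0.1348113 ]), 'contact_force': array([-0.11677176,  0.0479482 , -0.60219119]), 'wrist_torque': array([0.06496762, 0.00265313, 0.01081187]), 'opening': 1.0002998028718957} 0.014
top 409.2030255655117 409.2030255655117 318.473517227575 198.13395410980604 [[-0.0088, -0.9989, 0.0459, 0.4215], [-0.9999, 0.0081, -0.0149, -0.012], [0.0145, -0.046, -0.9988, 1.196], [0.0, 0.0, 0.0, 1.0]]
side 461.5383269883867 461.5383269883867 323.60249840497386 201.1315820568125 [[-0.7367, -0.4314, 0.5206, -0.2831], [-0.6761, 0.4769, -0.5616, 0.8089], [-0.006, -0.7658, -0.6431, 1.0458], [0.0, 0.0, 0.0, 1.0]]
292.81463648401655 315.82555219958107 194.046674568034 [[0.0009, 0.9452, 0.3265, -0.0854], [-0.0005, -0.3265, 0.9452, -0.1288], [1.0, -0.001, 0.0002, 0.0011], [0.0, 0.0, 0.0, 1.0]]
```

View pics/top0.png

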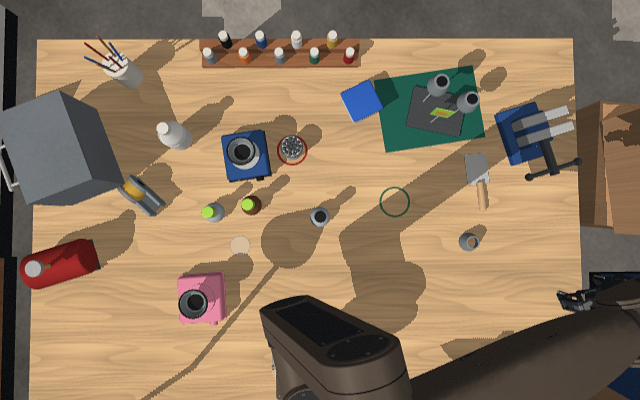

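View pics/side0.png

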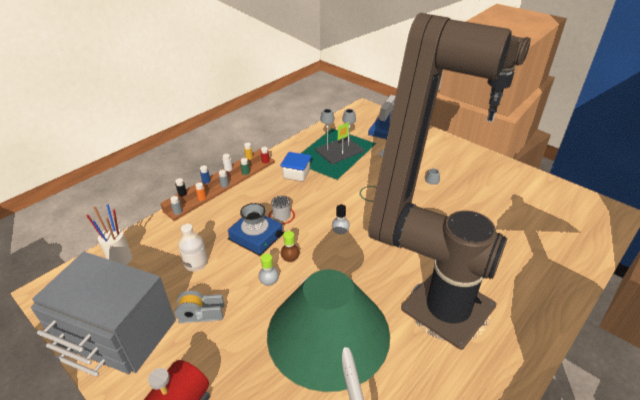

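Top view candidates:
- **Target flask:** grey body with lime cap at (212,212). Look-alikes are the brown flask with a lime cap at (251,205) and the black-cap flask at (320,216).
- **Mixer:** blue at (246,155). The pink one at (200,298) is a decoy.
- **Pot and rings:** pot in the red ring at (292,150), green ring at (395,202).
- **Collar:** the loose one is at (468,241).

The side view agrees: grey flask at (268,268), brown at (289,246). Next I'll measure these and check with one close crop.

```bash
cat > h.py <<'E'
from plant import *
import cv2,numpy as np
from scipy.spatial.transform import Rotation as R
def cam(n):
    s=get_state(); c=read_camera(n)
    if n=="wrist":
        T=np.eye(4);T[:3,:3]=R.from_quat(s["tcp_rot"]).as_matrix();T[:3,3]=s["eef_pos"];c["world_from_camera"]=T@c["mount"]
    return c
def pt(c,u,v,z):
    T=c["world_from_camera"];d=T[:3,:3]@[(u-c["cx"])/c["fx"],(v-c["cy"])/c["fy"],1]
    return T[:3,3]+d*(z-T[2,3])/d[2]
def two(c1,p1,c2,p2):
    A=[];b=[]
    for c,p in((c1,p1),(c2,p2)):
        T=c["world_from_camera"];d=T[:3,:3]@[(p[0]-c["cx"])/c["fx"],(p[1]-c["cy"])/c["fy"],1];d/=np.linalg.norm(d)
        P=np.eye(3)-np.outer(d,d);A.append(P);b.append(P@T[:3,3])
    return np.linalg.lstsq(np.vstack(A),np.hstack(b),rcond=None)[0]
def blobs(c,lo,hi,amin=20,box=None):
    m=cv2.inRange(cv2.cvtColor(c["img"],cv2.COLOR_BGR2HSV),np.array(lo),np.array(hi))
    if box: k=np.zeros_like(m);k[box[1]:box[3],box[0]:box[2]]=255;m&=k
    cs,_=cv2.findContours(m,cv2.RETR_EXTERNAL,cv2.CHAIN_APPROX_NONE)
    return [(cv2.contourArea(k),cv2.minEnclosingCircle(k),cv2.minAreaRect(k),cv2.fitEllipse(k) if len(k)>5 else None) for k in cs if cv2.contourArea(k)>=amin]
def tool(d):  # world displacement -> tool units
    return np.round(R.from_quat(get_state()["tcp_rot"]).inv().apply(d)/0.12,3)
E
python3 - <<'E'
from h import *
c=cam("top")
def show(n,lo,hi,box,z):
    for a,ci,r,e in blobs(c,lo,hi,15,box): print(n,int(a),np.round(ci[0],1),round(ci[1],1),"ell",np.round(e[0],1),np.round(e[1],1),"xyz",np.round(pt(c,*e[0],z),3),"rect",np.round(r[0],1),np.round(r[1],1),round(r[2],1))
show("lime",(30,120,100),(50,255,255),(190,190,270,230),.1)
show("green",(60,80,30),(95,255,255),(370,180,420,225),0)
show("red",(0,150,80),(6,255,255),(270,130,315,170),0)
show("red2",(172,130,80),(180,255,255),(270,130,315,170),0)
show("blue",(100,130,60),(125,255,255),(210,120,280,190),.055)
cv2.imwrite("pics/crop1.png",cv2.resize(c["img"][115:235,180:420],None,fx=3.3,fy=3.3,interpolation=cv2.INTER_CUBIC))
E
```

```text
lime 111 [208.3 211.5] 6.8 ell [208.1 211.8] [10.8 13.4] xyz [0.438 0.266 0.1  ] rect [208.5 211.5] [11. 13.] 90.0
lime 109 [247.5 204.4] 6.5 ell [247.4 204.1] [11.5 12.4] xyz [0.458 0.162 0.1  ] rect [247.3 204.3] [12.  11.3] 45.0
red 28 [285.5 152. ] 12.8 ell [295.9 147.9] [31.8 37.9] xyz [0.625 0.035 0.   ] rect [281.6 153.5] [25.6  8.4] 69.4
red 29 [294.5 150. ] 14.2 ell [292.4 149.8] [27.  28.2] xyz [0.619 0.045 0.   ] rect [300.4 151.1] [12.  28.4] 10.1
blue 1892 [245.  155.5] 30.3 ell [245.2 155.2] [48.8 52.9] xyz [0.596 0.175 0.055] rect [245.3 155.2] [46.4 43.1] 81.0
```

View pics/crop1.png

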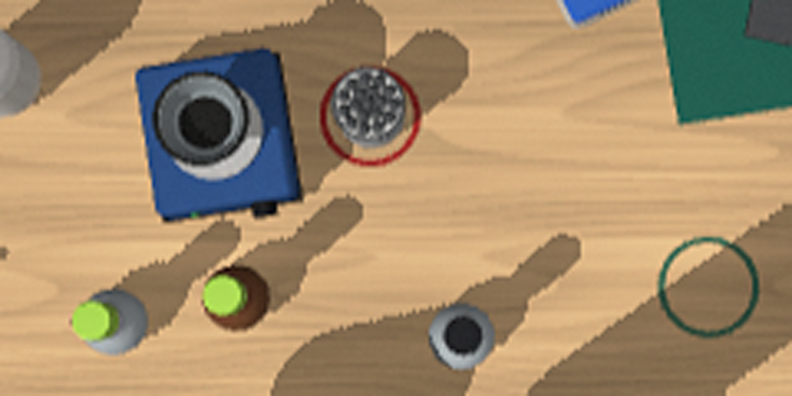

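The crop confirms the choices: the grey-bodied lime flask has its cap at (208,212), the red ring is at (292.1,150.2), the green ring at (394.5,202) and the cradle rim at (241.2,150.8). The mixer is yawed about 9°.

```bash
python3 - <<'E'
from h import *
c=cam("top")
for n,u,v,z in(("red",292.1,150.2,0),("pot",292.1,146.8,.065),("green",394.5,202,0),("cradle",241.2,150.8,.116),("cap",208.1,211.8,.1),("bcap",320,216,.1),("browncap",247.4,204.1,.1)): print(n,np.round(pt(c,u,v,z),3))
s=get_state();M=R.from_quat(s["tcp_rot"]).as_matrix();print(np.round(M,3))
# desired: y down, z along mixer x (yaw 9deg)
for yaw in (9,189):
    a=np.deg2rad(yaw);z=np.array([np.cos(a),np.sin(a),0]);y=np.array([0,0,-1.]);x=np.cross(y,z)
    D=np.stack([x,y,z],1);print(yaw,R.from_matrix(M.T@D).as_rotvec()/2/np.pi)
print(tool(np.array([.615,.043,.2])-s["eef_pos"]))
E
```

```text
red [0.618 0.046 0.   ]
pot [0.617 0.043 0.065]
green [ 0.463 -0.253  0.   ]
cradle [0.598 0.175 0.116]
cap [0.438 0.266 0.1  ]
bcap [ 0.424 -0.032  0.1  ]
browncap [0.457 0.162 0.1  ]
[[-0.927 -0.     0.374]
 [-0.374  0.001 -0.927]
 [-0.    -1.    -0.001]]
9 [ 1.32235755e-04 -2.13915390e-01 -1.39351671e-04]
189 [1.48266842e-04 2.86084553e-01 1.40695677e-04]
[-4.886  0.377 -4.035]
```

>>> send_rows --plan '[[[-0.287,0,-0.237],[0,0,0]],[[-0.287,0,-0.237],[0,0,0]],[[-0.287,0,-0.237],[0,0,0]],[[-0.287,0,-0.237],[0,0,0]],[[-0.287,0,-0.237],[0,0,0]],[[-0.287,0,-0.237],[0,0,0]],[[-0.287,0,-0.237],[0,0,0]],[[-0.287,0,-0.237],[0,0,0]],[[-0.287,0,-0.237],[0,0,0]],[[-0.287,0,-0.237],[0,0,0]],[[-0.287,0,-0.237],[0,0,0]],[[-0.287,0,-0.237],[0,0,0]]]' --gripper 0 --grip_force 30

```text
time: 1.45
eef_pos: [0.5087, -0.1529, 0.2455]
tcp_rot: [0.135, -0.694, 0.694, -0.135]
contact_force: [0.9, 0.3, -0.2]
opening: 1.0
```

>>> send_rows --plan '[[[-0.287,0,-0.237],[0,0,0]],[[-0.287,0,-0.237],[0,0,0]],[[-0.287,0,-0.237],[0,0,0]],[[-0.287,0,-0.237],[0,0,0]],[[-0.287,0,-0.237],[0,0,0]],[[0,0,0],[0,-0.0235,0]],[[0,0,0],[0,-0.0235,0]],[[0,0,0],[0,-0.0235,0]],[[0,0,0],[0,-0.0235,0]],[[0,0,0],[0,-0.0235,0]],[[0,0,0],[0,-0.0235,0]],[[0,0,0],[0,-0.0235,0]]]'

```text
time: 2.65
eef_pos: [0.6145, 0.0417, 0.2452]
tcp_rot: [-0.462, 0.535, -0.535, 0.462]
contact_force: [0.4, 0.9, -0.7]
opening: 1.0
```

>>> send_rows --plan '[[[0,0,0],[0,-0.0235,0]],[[0,0,0],[0,-0.0235,0]],[[0,0,0],[0,-0.0025,0]],[[0,0,0],[0,0,0]]]'

```text
time: 3.05
eef_pos: [0.6146, 0.0417, 0.2453]
tcp_rot: [0.537, -0.46, 0.46, -0.537]
contact_force: [-0.7, 1.0, 0.7]
opening: 1.0
```

```bash
python3 - <<'E'
from h import *
s=get_state();print(s["time"],s["eef_pos"],s["qpos"]);print(np.round(R.from_quat(s["tcp_rot"]).as_matrix(),3))
c=cam("wrist");cv2.imwrite("pics/w1.png",c["img"])
E
```

```text
3.05 [0.61456569 0.04167379 0.24525252] [-9.68351783e-02  1.58289769e-01  1.72797671e+00 -1.26503705e-05
  1.25544776e+00 -2.51864368e-01]
[[ 0.154 -0.     0.988]
 [-0.988 -0.     0.154]
 [-0.    -1.    -0.   ]]
```

View pics/w1.png

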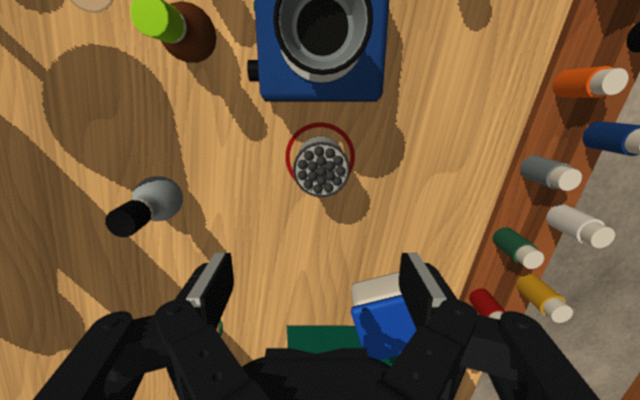

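Wrist view: pot top centred at about (321,168), red ring at about (320,157), and the mixer edge square with the image.

```bash
python3 - <<'E'
from h import *
c=cam("wrist");s=get_state()
p=pt(c,321,168,.064);print(p,pt(c,320,157,0))
d=p-s["eef_pos"];d[2]=.038-s["eef_pos"][2];print(d,tool(d))
E
```

```text
[0.6205196  0.04877209 0.064     ] [0.6205451  0.04740374 0.        ]
[ 0.00591571  0.00711503 -0.20728864] [-0.051  1.727  0.058]
```

>>> send_rows --plan '[[[-0.035,0,0.048],[0,0,0]],[[0,0.3,0],[0,0,0]],[[0,0.3,0],[0,0,0]],[[0,0.3,0],[0,0,0]],[[0,0.3,0],[0,0,0]],[[0,0.2,0],[0,0,0]],[[0,0.2,0],[0,0,0]],[[0,0.127,0],[0,0,0]],[[0,0,0],[0,0,0]]]'

```text
time: 4.05
eef_pos: [0.618, 0.0471, 0.0353]
tcp_rot: [0.539, -0.461, 0.458, -0.537]
contact_force: [0.0, 1.3, -0.1]
opening: 1.002
```

>>> send_rows --plan '[[[0,0,0],[0,0,0]],[[0,0,0],[0,0,0]],[[0,0,0],[0,0,0]],[[0,0,0],[0,0,0]],[[0,0,0],[0,0,0]],[[0,0,0],[0,0,0]],[[0,0,0],[0,0,0]],[[0,0,0],[0,0,0]]]' --gripper 1 --grip_force 25

```text
time: 4.85
eef_pos: [0.6207, 0.0466, 0.0401]
tcp_rot: [-0.537, 0.458, -0.46, 0.538]
contact_force: [-2.6, -0.7, 5.3]
opening: 0.687
```

```bash
python3 - <<'E'
from h import *
s=get_state();print(s["time"],s["eef_pos"],s["contact_force"],s["opening"])
print(tool(np.array([.463,-.253,s["eef_pos"][2]])-s["eef_pos"]))
c=cam("wrist");cv2.imwrite("pics/w2.png",c["img"])
E
```

```text
4.85 [0.62067564 0.04662175 0.04008156] [-2.58736184 -0.7042776   5.27759392] 0.6873144449256453
[ 2.26e+00 -2.00e-03 -1.69e+00]
```

>>> send_rows --plan '[[[0.05,0,-0.04],[0,0,0]],[[0.1,0,-0.075],[0,0,0]],[[0.2,0,-0.15],[0,0,0]],[[0.2,0,-0.15],[0,0,0]],[[0.2,0,-0.15],[0,0,0]],[[0.2,0,-0.15],[0,0,0]],[[0.2,0,-0.15],[0,0,0]],[[0.2,0,-0.15],[0,0,0]],[[0.2,0,-0.15],[0,0,0]],[[0.2,0,-0.15],[0,0,0]],[[0.2,0,-0.15],[0,0,0]],[[0.15,0,-0.11],[0,0,0]]]' --grip_force 35

```text
time: 6.1
eef_pos: [0.4741, -0.2329, 0.0402]
tcp_rot: [-0.536, 0.458, -0.461, 0.539]
contact_force: [4.7, 7.2, 6.3]
opening: 0.684
```

>>> send_rows --plan '[[[0.1,0,-0.075],[0,0,0]],[[0.06,0,-0.04],[0,0,0]],[[0,0,0],[0,0,0]],[[0,0,0],[0,0,0]]]'

```text
time: 6.5
eef_pos: [0.4632, -0.2544, 0.0401]
tcp_rot: [-0.537, 0.458, -0.461, 0.538]
contact_force: [1.1, -0.1, 6.2]
opening: 0.686
```

```bash
python3 - <<'E'
from h import *
s=get_state();print(s["time"],s["eef_pos"],s["contact_force"],s["opening"])
c=cam("wrist");cv2.imwrite("pics/w3.png",c["img"])
t=cam("top");cv2.imwrite("pics/t3.png",t["img"])
for n,cc in(("w",c),("t",t)):
  for a,ci,r,e in blobs(cc,(55,60,20),(95,255,255),8): print(n,int(a),np.round(e[0],1),np.round(e[1],1),np.round(pt(cc,*e[0],0),4))
a=c["img"];b=cv2.resize(t["img"][150:250,340:450],None,fx=4,fy=4,interpolation=cv2.INTER_CUBIC)
a=a[:, :340];cv2.imwrite("pics/m3.png",np.hstack([cv2.copyMakeBorder(c["img"][:,150:500],0,0,0,0,0),b]))
E
```

```text
6.5 [ 0.4632312  -0.25439822  0.04011448] [ 1.14900131 -0.07140195  6.15214549] 0.6864188524189646
w 12951 [581.5 294. ] [110.1 160.5] [ 0.6549 -0.274   0.    ]
w 1645 [317.5 224.1] [119.2 133.8] [ 0.4649 -0.2493  0.    ]
t 9 [388.3 199.5] [16.2 22.3] [ 0.4707 -0.2347  0.    ]
t 4169 [428.8 108.6] [ 77.5 115.1] [ 0.7399 -0.3597  0.    ]
t 43 [313.8  53.1] [ 9.9 19.7] [ 0.9085 -0.0199  0.    ]
```

View pics/m3.png

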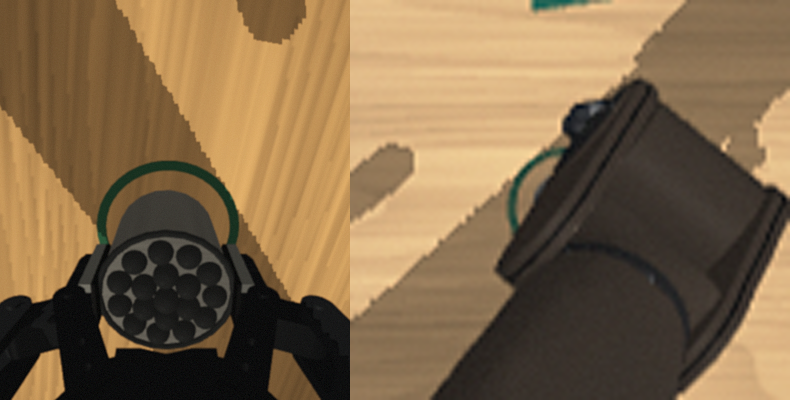

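The ring is centred left-right around the pot. I'll measure the gaps from the wrist pixels: ring far edge at row 161, pot base edge at row 190, ring sides at columns 251 and 387.

```bash
python3 - <<'E'
from h import *
c=cam("wrist");M=R.from_quat(get_state()["tcp_rot"])
e=get_state()["eef_pos"]
f=lambda u,v:np.round(M.inv().apply(pt(c,u,v,0)-e)*1000,1)
m=cv2.inRange(cv2.cvtColor(c["img"],cv2.COLOR_BGR2HSV),(55,60,20),(95,255,255))[:,230:400]
v,u=np.nonzero(m);k=v<250
P=np.array([f(a+230,b) for a,b in zip(u[k],v[k])])
# circle fit of ring pixels (x,z tool mm)
A=np.c_[2*P[:,0],2*P[:,2],np.ones(len(P))];s=np.linalg.lstsq(A,(P[:,[0,2]]**2).sum(1),rcond=None)[0]
print("ring centre tool x,z",s[:2],"r",np.sqrt(s[2]+s[0]**2+s[1]**2))
print("pot base far",f(317,190),"ring far",f(317,161))
for u_ in (261,366): print(f(u_,232))
E
```

```text
ring centre tool x,z [-1.16373996  2.34438967] r 42.15683509254378
pot base far [-27.7  40.1   2. ] ring far [-45.6  40.    2. ]
[  0.5  40.1 -33.8]
[ 0.7 40.3 33.4]
```

>>> send_rows --plan '[[[-0.014,0,0.009],[0,0,0]],[[-0.012,0,0.009],[0,0,0]],[[0,0,0],[0,0,0]],[[0,0,0],[0,0,0]]]'

```text
time: 7.05
eef_pos: [0.4645, -0.2525, 0.0402]
tcp_rot: [0.539, -0.456, 0.461, -0.537]
contact_force: [-3.2, -3.6, 5.6]
opening: 0.685
```

>>> send_rows --plan '[[[0,0,0],[0,0,0]],[[0,0,0],[0,0,0]],[[0,0,0],[0,0,0]],[[0,0,0],[0,0,0]],[[0,0,0],[0,0,0]],[[0,0,0],[0,0,0]]]' --gripper 0

```text
time: 7.65
eef_pos: [0.4635, -0.2493, 0.0379]
tcp_rot: [-0.538, 0.459, -0.459, 0.538]
contact_force: [0.4, -0.9, -0.9]
opening: 1.0
```

>>> send_rows --plan '[[[0,-0.05,0],[0,0,0]],[[0,-0.1,0],[0,0,0]],[[0,-0.2,0],[0,0,0]],[[0,-0.4,0],[0,0,0]],[[0,-0.4,0],[0,0,0]],[[0,-0.4,0],[0,0,0]],[[0,-0.3,0],[0,0,0]],[[0,0,0],[0,0,0]]]'

```text
time: 8.45
eef_pos: [0.4662, -0.2515, 0.269]
tcp_rot: [-0.538, 0.454, -0.464, 0.538]
contact_force: [0.6, -0.1, -0.3]
opening: 1.0
```

```bash
python3 - <<'E'
from h import *
s=get_state();print(s["time"],s["eef_pos"],s["contact_force"],s["opening"])
c=cam("wrist");cv2.imwrite("pics/w4.png",c["img"])
for a,ci,r,e in blobs(c,(60,80,20),(95,255,255),8): print(int(a),np.round(e[0],1),np.round(e[1],1),np.round(pt(c,*e[0],0),4))
print(tool(np.array([.438,.266,.26])-s["eef_pos"]))
E
```

```text
8.45 [ 0.46617771 -0.25150157  0.26904921] [ 0.62383831 -0.10024731 -0.31099076] 1.0001953894177376
12 [479.1 313.1] [3.4 7.8] [ 0.7872 -0.4777  0.    ]
245 [404.9 316.2] [14.1 32.5] [ 0.6637 -0.5028  0.    ]
794 [520.4 285.8] [29.1 49.8] [ 0.8354 -0.4144  0.    ]
10925 [488.1 206.6] [124.9 165.1] [ 0.7333 -0.2884  0.    ]
164 [312.2 154.5] [60.4 61.3] [ 0.4654 -0.2515  0.    ]
[-4.296  0.049  0.445]
```

View pics/w4.png

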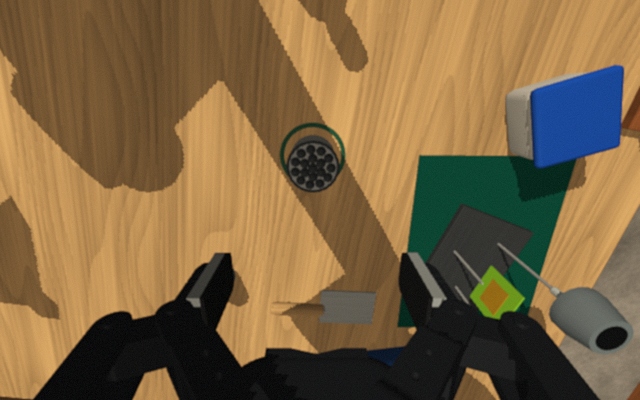

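>>> send_rows --plan '[[[-0.33,0,0.034],[0,0,0]],[[-0.33,0,0.034],[0,0,0]],[[-0.33,0,0.034],[0,0,0]],[[-0.33,0,0.034],[0,0,0]],[[-0.33,0,0.034],[0,0,0]],[[-0.33,0,0.034],[0,0,0]],[[-0.33,0,0.034],[0,0,0]],[[-0.33,0,0.034],[0,0,0]],[[-0.33,0,0.034],[0,0,0]],[[-0.33,0,0.034],[0,0,0]],[[-0.33,0,0.034],[0,0,0]],[[-0.33,0,0.034],[0,0,0]]]'

```text
time: 9.7
eef_pos: [0.4361, 0.2289, 0.2587]
tcp_rot: [0.539, -0.459, 0.459, -0.537]
contact_force: [0.8, -0.0, 0.7]
opening: 0.998
```

>>> send_rows --plan '[[[-0.33,0,0.034],[0,0,0]],[[0,0,0],[0,0,0]],[[0,0,0],[0,0,0]]]'

```text
time: 10.0
eef_pos: [0.4341, 0.2676, 0.2586]
tcp_rot: [0.539, -0.459, 0.458, -0.537]
contact_force: [0.4, -0.5, -0.3]
opening: 1.006
```

```bash
python3 - <<'E'
from h import *
s=get_state();print(s["time"],s["eef_pos"],s["contact_force"],s["qpos"])
c=cam("wrist");cv2.imwrite("pics/w5.png",c["img"])
t=cam("top")
for a,ci,r,e in blobs(t,(60,80,30),(95,255,255),8,(370,180,420,225)): print("greenring top",np.round(e[0],1),np.round(pt(t,*e[0],0),4))
g=cv2.cvtColor(t["img"],cv2.COLOR_BGR2GRAY)
cv2.imwrite("pics/m5.png",np.hstack([c["img"],cv2.copyMakeBorder(cv2.resize(t["img"][185:220,375:415],(160,140),interpolation=cv2.INTER_CUBIC),0,260,0,0,0)]))
for a,ci,r,e in blobs(c,(30,100,60),(50,255,255),50): print("lime",int(a),np.round(e[0],1),np.round(e[1],1),np.round(pt(c,*e[0],.09),4),np.round(r[0],1),np.round(r[1],1),r[2])
E
```

```text
10.0 [0.43410539 0.26757645 0.25863088] [ 0.37519947 -0.52501272 -0.29280304] [ 3.53404043e-01 -9.20515686e-02  1.96031486e+00 -4.47692366e-04
  1.27636235e+00  1.93721788e-01]
lime 785 [321.4 262.8] [27.4 36.9] [0.458  0.1652 0.09  ] [321.5 262.5] [35. 27.] 90.0
lime 832 [319.6 175.6] [30.2 35.2] [0.4388 0.2692 0.09  ] [319.3 175.6] [35.2 30.8] 75.96376037597656
```

View pics/m5.png

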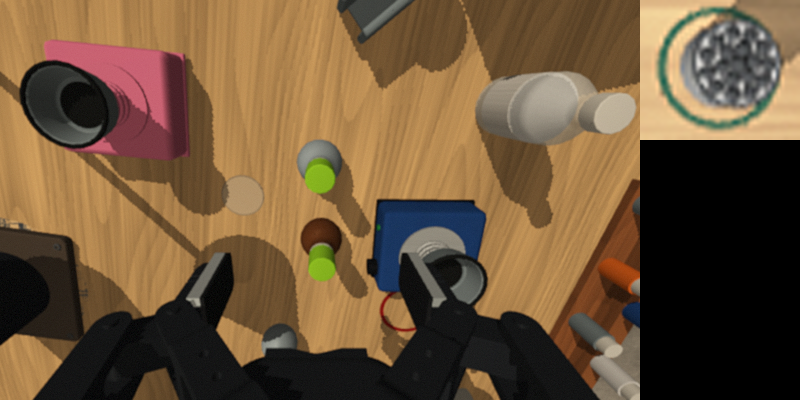

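Wrist view: target grey flask with its cap at (320,176), brown look-alike at (321,263). The top inset shows the pot centred in the green ring once parallax is allowed for. I'll descend on the cap.

>>> send_rows --plan '[[[0.01,0,0.033],[0,0,0]],[[0,0.3,0],[0,0,0]],[[0,0.3,0],[0,0,0]],[[0,0.3,0],[0,0,0]],[[0,0.25,0],[0,0,0]],[[0,0.2,0],[0,0,0]],[[0,0.138,0],[0,0,0]],[[0,0,0],[0,0,0]]]'

```text
time: 10.9
eef_pos: [0.4378, 0.2648, 0.0788]
tcp_rot: [0.539, -0.461, 0.459, -0.535]
contact_force: [-0.9, -0.1, 0.7]
opening: 0.999
```

>>> send_rows --plan '[[[0,0,0],[0,0,0]],[[0,0,0],[0,0,0]],[[0,0,0],[0,0,0]],[[0,0,0],[0,0,0]],[[0,0,0],[0,0,0]],[[0,0,0],[0,0,0]],[[0,0,0],[0,0,0]],[[0,0,0],[0,0,0]],[[0,0,0],[0,0,0]],[[0,0,0],[0,0,0]]]' --gripper 1 --grip_force 60

```text
time: 11.9
eef_pos: [0.4397, 0.2669, 0.0829]
tcp_rot: [-0.538, 0.459, -0.459, 0.538]
contact_force: [-1.9, -0.8, 4.9]
opening: 0.353
```

```bash
python3 - <<'E'
from h import *
s=get_state();print(s["time"],s["eef_pos"],s["contact_force"],s["opening"])
c=cam("wrist");cv2.imwrite("pics/w6.png",c["img"])
E
```

```text
11.9 [0.43967526 0.26694364 0.08288343] [-1.94917706 -0.7688845   4.93565606] 0.35291692389167806
```

View pics/w6.png

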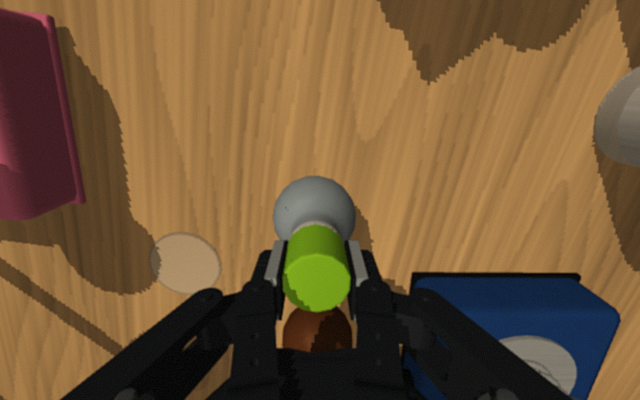

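The flask is gripped on the cap, and the brown one is clear behind. Lifting, then moving over the cradle.

>>> send_rows --plan '[[[0,-0.05,0],[0,0,0]],[[0,-0.2,0],[0,0,0]],[[0,-0.3,0],[0,0,0]],[[0,-0.3,0],[0,0,0]],[[0,-0.3,0],[0,0,0]],[[0,-0.25,0],[0,0,0]],[[0.16,0,0.2],[0,0,0]],[[0.16,0,0.2],[0,0,0]],[[0.16,0,0.2],[0,0,0]],[[0.16,0,0.2],[0,0,0]],[[0.16,0,0.2],[0,0,0]],[[0.16,0,0.18],[0,0,0]]]'

```text
time: 13.15
eef_pos: [0.5979, 0.1744, 0.2487]
tcp_rot: [0.538, -0.459, 0.459, -0.538]
contact_force: [0.2, -0.4, -1.6]
opening: 0.356
```

>>> send_rows --plan '[[[0,0,0],[0,0,0]],[[0,0,0],[0,0,0]],[[0,0,0],[0,0,0]]]'

```text
time: 13.45
eef_pos: [0.5962, 0.1756, 0.2489]
tcp_rot: [0.538, -0.459, 0.459, -0.538]
contact_force: [-0.3, 0.2, -1.9]
opening: 0.36
```

```bash
python3 - <<'E'
from h import *
s=get_state();print(s["time"],s["eef_pos"],s["contact_force"],s["opening"])
c=cam("wrist");t=cam("top");d=cam("side")
a=cv2.resize(c["img"][120:400,170:470],(400,373));
b=cv2.resize(d["img"][130:270,190:340],(400,373),interpolation=cv2.INTER_CUBIC)
cv2.imwrite("pics/m7.png",np.hstack([a,b]))
E
```

```text
13.45 [0.59619327 0.17558297 0.24893157] [-0.34672218  0.17183617 -1.86913324] 0.3600817670438321
```

View pics/m7.png

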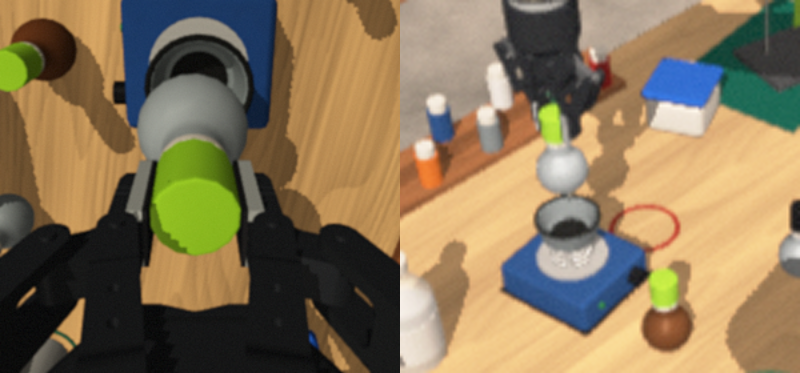

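Left (wrist): flask body at about col 193 against the cradle rim at about 203. Right (side): the flask looks slightly leaning, cap (552,123) against body (562,170). I'll check that against the projection of a true vertical.

```bash
python3 - <<'E'
from h import *
s=get_state();e=s["eef_pos"]
def proj(c,P):
    p=np.linalg.inv(c["world_from_camera"])@np.r_[P,1];return np.array([c["fx"]*p[0]/p[2]+c["cx"],c["fy"]*p[1]/p[2]+c["cy"]])
d=cam("side");c=cam("wrist")
foot=e[2]-.083
for nm,z in(("capmid",.084),("body",.023)):
    P=np.r_[e[:2],foot+z];u=proj(d,P);print(nm,"side exp crop",400+(u[0]-190)*2.667,(u[1]-130)*2.664,"wrist exp crop",(proj(c,P)-[170,120])*1.333)
print("brown exp", [(proj(d,[.457,.162,z])-[190,130])*2.667+[400,0] for z in(.084,.023)])
print("cradle rim exp wrist crop",(proj(c,[.598,.175,.116])-[170,120])*1.333,"side",(proj(d,[.598,.175,.116])-[190,130])*2.667+[400,0])
# segmented cap / body in both
for n,k in(("side",d),("wrist",c)):
    for a,ci,r,el in blobs(k,(30,100,60),(50,255,255),30): print(n,int(a),np.round(r[0],1),np.round(r[1],1),round(r[2],1))
E
```

```text
capmid side exp crop 556.489950372362 122.28471946610854 wrist exp crop [190.76773367 196.02548191]
body side exp crop 562.5691359970531 166.32331413732248 wrist exp crop [191.69547976 130.92543008]
brown exp [array([664.45382805, 287.52393359]), array([667.33865168, 325.68054436])]
cradle rim exp wrist crop [194.39477366  90.13989373] side [569.0702378  215.41677019]
side 118 [288.4 237.6] [13.7 10.3] 81.9
side 94 [245.8 175.7] [15.2  7.7] 84.3
side 127 [343.  130.5] [17. 10.] 90.0
wrist 4669 [316.  267.5] [87. 68.] 90.0
wrist 1118 [179.3 168.7] [33.  42.9] 54.5
```

The flask is upright: its body matches the projection, and the cap is partly hidden by the finger. The cradle sits about 3–4 mm further along tool z. I'll correct for that and lower.

>>> send_rows --plan '[[[0,0,0.03],[0,0,0]],[[0,0.15,0],[0,0,0]],[[0,0.15,0],[0,0,0]],[[0,0.12,0],[0,0,0]],[[0,0.08,0],[0,0,0]],[[0,0.05,0],[0,0,0]],[[0,0.03,0],[0,0,0]],[[0,0,0],[0,0,0]],[[0,0,0],[0,0,0]]]' --grip_force 90

```text
time: 14.6
eef_pos: [0.6012, 0.1757, 0.1807]
tcp_rot: [-0.537, 0.459, -0.459, 0.538]
contact_force: [-0.2, -1.2, -1.5]
opening: 0.348
```

>>> send_rows --plan '[[[0,0.03,0],[0,0,0]],[[0,0.03,0],[0,0,0]],[[0,0,0],[0,0,0]],[[0,0,0],[0,0,0]]]'

```text
time: 15.0
eef_pos: [0.6015, 0.1758, 0.1741]
tcp_rot: [-0.537, 0.459, -0.46, 0.538]
contact_force: [-0.3, -0.4, 3.2]
opening: 0.344
```

Contact came at the expected height. Pressing now.

>>> send_rows --plan '[[[0,0.03,0],[0,0,0]],[[0,0.03,0],[0,0,0]],[[0,0.03,0],[0,0,0]],[[0,0,0],[0,0,0]],[[0,0,0],[0,0,0]]]'

```text
time: 15.5
eef_pos: [0.6016, 0.1758, 0.1637]
tcp_rot: [-0.537, 0.459, -0.46, 0.538]
contact_force: [-2.4, -0.7, 8.6]
opening: 0.352
```

>>> send_rows --plan '[[[0,0.03,0],[0,0,0]],[[0,0.03,0],[0,0,0]],[[0,0,0],[0,0,0]],[[0,0,0],[0,0,0]]]'

```text
time: 15.9
eef_pos: [0.6016, 0.1758, 0.1574]
tcp_rot: [-0.537, 0.459, -0.46, 0.538]
contact_force: [-3.4, -0.9, 10.9]
opening: 0.352
```

>>> send_rows --plan '[[[0,0.03,0],[0,0,0]],[[0,0,0],[0,0,0]],[[0,0,0],[0,0,0]]]'

```text
time: 16.2
eef_pos: [0.6018, 0.1758, 0.1559]
tcp_rot: [-0.537, 0.458, -0.46, 0.538]
contact_force: [-6.5, -2.5, 18.1]
opening: 0.355
```

>>> send_rows --plan '[[[0,0,-0.015],[0,0,0]],[[0,0.02,0],[0,0,0]],[[0,0,0],[0,0,0]],[[0,0,0],[0,0,0]]]'

```text
time: 16.6
eef_pos: [0.6014, 0.1758, 0.1558]
tcp_rot: [-0.536, 0.457, -0.461, 0.539]
contact_force: [-6.4, -1.5, 22.6]
opening: 0.352
```

```bash
python3 - <<'E'
from h import *
s=get_state();print(s["time"],s["eef_pos"],s["contact_force"],s["wrist_torque"],s["opening"])
c=cam("wrist");t=cam("top");d=cam("side")
a=cv2.resize(c["img"][120:400,170:470],(400,373));
b=cv2.resize(d["img"][130:270,190:340],(400,373),interpolation=cv2.INTER_CUBIC)
cv2.imwrite("pics/m8.png",np.hstack([a,b]))
E
```

```text
16.6 [0.60141532 0.17578551 0.15581063] [-6.41417184 -1.46091241 22.62544368] [-0.14785099  1.28954895 -0.0447057 ] 0.35247628500311795
```

View pics/m8.png

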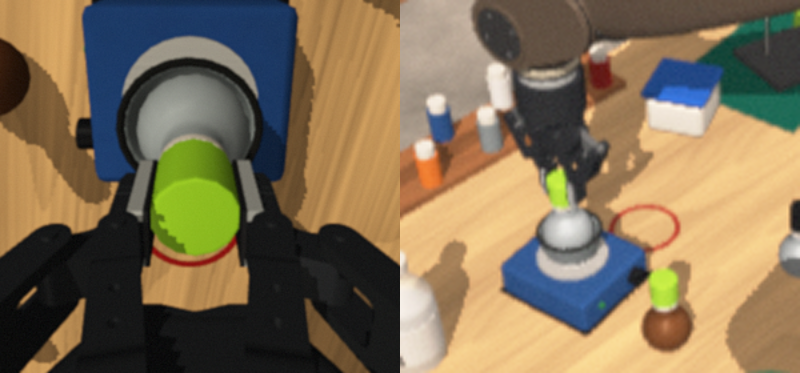

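The flask is seated, centred and upright in the cradle. The TCP stopped moving while the force rose, so the cradle is on its stop. I'll hold briefly, then hand in.

>>> send_rows --plan '[[[0,0,0],[0,0,0]],[[0,0,0],[0,0,0]],[[0,0,0],[0,0,0]],[[0,0,0],[0,0,0]],[[0,0,0],[0,0,0]],[[0,0,0],[0,0,0]]]'

```text
time: 17.35
eef_pos: [0.6014, 0.1758, 0.1558]
tcp_rot: [-0.536, 0.457, -0.461, 0.539]
contact_force: [-6.5, -2.0, 22.3]
opening: 0.351
```

```bash
python3 - <<'E'
from h import *
s=get_state();print(s["time"],s["eef_pos"],s["contact_force"],s["opening"])
print(sign_off())
E
```

```text
17.35 [0.60142386 0.17575965 0.15580013] [-6.51442335 -1.9610621  22.32496867] 0.35121396559741297
the job is handed in; nothing more can be done
None
```

The job is handed in at 17.35 s. I slid the pot on the bench to the green ring and released it. I then stood the grey-bodied lime-cap flask in the blue mixer's cradle, pressed it down and left it held.

- **Pot:** the top view after release shows it centred in the ring to roughly 1–2 mm, once parallax is allowed for. I judged this by eye from a crop and did not look again at the end, but nothing went near it afterwards.
- **Cradle:** the tool went down about 20 mm after contact, then stopped moving while the push rose to about 22 N. The spring needs about 15 N, so the cradle should be on its stop. The last picture shows the flask upright and centred in the cradle, and the push stayed steady for the last 0.6 s.
- **Disagreement:** a sideways push of about 6.5 N remained at the wrist, and a small shift of about 2 mm did not remove it. Nothing moved because of it.

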